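Find the loose slot cover on a scrapped card rack and push it open

ROBOT

A 6-joint arm with a two-finger parallel gripper is mounted at the origin on the work surface. World frame = base frame: x ahead of the robot, y to its left, z up, the work surface at z = 0. Lengths are in mm, angles in degrees, forces in N, time in s.
With the tool pointing down it reaches from about 300 to 850 mm from the base axis. Payload 4.2 kg.
Tool frame: the origin (TCP) lies on the front face of the gripper's body, between the roots of the fingers; the fingertips stand 78 mm ahead of it and the grasp point (between the pads) lies ahead of it (tcp_to_grasp is the z of the grasp point in the tool frame, in mm); z points along the fingers, y is the direction in which the jaws open and shut (so a half turn about z gives the same grasp; the last joint's range is limited). The gripper opens to 91 mm and grips with 3 to 60 N. Pads are 32 mm wide; open, the fingers measure 118 mm over their backs; the gripper's body (76 mm by 178 mm) begins 60 mm behind the grasp point.
Start: joints at [-65.088, 18.312, 89.639, -0, 72.044, -1.146], TCP at [252.59, -516.559, 292.276] pointing down, gripper open.
Joint ranges: [-177.97, 177.97], [-48.28, 115.42], [12.27, 149.76], [-77.06, 257.06], [2.81, 150.46], [-146.56, 146.56]. Speed limits (degrees/s): [147.25, 147.25, 180, 180, 180, 180].

INTERFACE

Orientations are given as [roll, pitch, yaw] about the fixed x, y, z axes, in that order (R = Rz(yaw) Ry(pitch) Rx(roll)).
In Python, from rig import get_obs, camera, sign_off, trace, place_of, tcp_to_grasp gives the robot as it stands.
- The arm moves only by the shell command python3 -m jog 'ROWS'. ROWS is JSON, a list of rows, each a list of 3 entries, a list of its own where there are three numbers: the shift along the tool's x, y, z in mm, then the turn about the tool's z in degrees, then the opening, from -1 (shut) to 1 (fully open), so that 0 is half open. A call has 1 to 8 rows; each row is the pose to reach, as a shift and turn from the pose commanded when the call began, along the tool's axes at that moment; what a row does not reach only later rows make up. A row lasts 1/10 s, in which the tool goes at most 50 mm and 8.59 degrees, less where a joint would pass 70% of its speed; a pose out of reach is approached as far as the arm can. A call with a gripper value outside its range is refused whole. The fingers move at their own pace and stop on an object; the grip force is fixed at half the most. Time passes only in rows, so rows that repeat a pose let the fingers close. It gives the time, the measured TCP pose, the force and the opening at its end, in the units of the state.
- get_obs(): the state, without advancing time (a new reading comes with each control period).
- camera(name): name is "scene" or "top" or "wrist"; returns a dict with "image" (400x640x3 uint8, blue, green, red), "depth" (400x640 float32, mm along the optical axis (not along the pixel's ray), 0 where there is no reading), "mtx" (3x3 intrinsics, pixels), "dist" ([k1, k2, p1, p2, k3] as OpenCV has them; the pictures are not rectified), "rvec" (rotation vector, rad) and "tvec" (3), from world to camera coordinates, as OpenCV has them; the wrist camera has in their place "T_tool_cam" (4x4, takes a point from camera to tool coordinates, whose origin is the TCP and whose axes are the flange's). Camera axes: x right, y down, z forward; pixel columns grow to the right and rows downward; lengths in mm; the calibration is good to about 2 mm. A picture is of the moment at which its call begins: read the wrist's pose just before it.
- sign_off(): hands the job in, once; it reports no verdict.
Trained networks look in the newest picture that a camera, given by its name, has taken for a name from the list of things; names that differ only in an ending like _2 or _b are one class to them, and where a whole thing is asked for, a point or a joint stands for the part that bears it (a point fixed in the world has none). Each returns a list of dicts, best first, with "confidence" (0 to 1); they miss things now and then, are a little off and sometimes report something else, mostly with a low value. They report only what shows in the picture. A call takes as long as a camera call.
- trace(thing, camera): "mask" (400x640 bool, what is visible of it) and "position" ([row, column] in pixels, amid what is visible of it).
- place_of(thing, camera): "position" ([row, column] in pixels: a listed point, or the origin of a listed thing).
The state is a dict: "time": time; "joint_positions": joint angles; "qd": joint speeds; "joint_efforts": joint torques, N m; "eef_pos": TCP position; "eef_rot": TCP orientation; "contact_force": force on the tool from outside, world axes, zero at the start; "moment": the same for the moment, N m; "gripper_width": finger opening in mm.
Only numpy, scipy, OpenCV 4.12 (cv2) and the standard library are available. Lean on these libraries where they do the work, as an engineer would, in place of code of your own. Each camera call takes 0.05 s, during which the arm holds its last target.

TASK

This scrapped card rack lies on its back with four identical slot covers facing up; three are still held by their catches, but one catch has snapped. Press the catch end of the covers (the end nearer the robot) lightly with closed fingertips, one after another, until you find the one that rocks, then push that cover down into the rack until its catch end hangs at least 6 cm below the top and the slot stands open, and draw the hand clear. Do not lean hard on the covers that hold, prise no cover up, and leave the other salvage where it lies.

Things in the scene. Friction and masses are not known exactly. Their poses are not given: they have to be found in the camera images.
- rack: Scrapped steel card rack, fixed on its back, 4 slots facing up. 160 mm along x, 253 along y (289 over the thin ears at the top), 150 high. Origin: centre of underside on the bench, z up. -x: catch end of the covers, nearer the robot; +x: pivot end. Slots side by side at y = +93, +31, -31, -93 mm, openings 59 mm (y) by 134 mm (x), 3 mm partitions, clear for a finger to 100 mm below the top.
- cover1_press (a point): Point on the top face of slot cover 1 (at rack y +93 mm), on its centre line, 25 mm from its catch end; moves with the cover. Covers are identical: beige-grey sheet 132 mm long (rack x), 58 wide, 3 thick, flush with the rack's top 150 mm above the bench; vent slits mid-length, two dark catch windows at the catch end; each turns on pins 12 mm from its +x end.
- cover1 (a joint): Tilt of slot cover 1 (rad): 0 closed and flush, grows as its catch end is pushed down into the slot, stop at 0.9. At 0.55 the catch end (120 mm from the pins) hangs 63 mm below the rack's top.
- cover2_press (a point): Point on the top face of slot cover 2 (at rack y +31 mm), on its centre line, 25 mm from its catch end; moves with the cover. Like cover 1. A cover whose catch holds is firm: it gives about 1 mm per 6 N and springs back; more than 45 N would damage it. Which slot has the snapped catch differs each time and cannot be seen.
- cover2 (a joint): Tilt of slot cover 2 (rad): 0 closed and flush, grows as its catch end is pushed down into the slot, stop at 0.9. At 0.55 the catch end (120 mm from the pins) hangs 63 mm below the rack's top.
- cover3_press (a point): Point on the top face of slot cover 3 (at rack y -31 mm), on its centre line, 25 mm from its catch end; moves with the cover. Like cover 1. The loose cover gives way to about 2.5 N here, catch end sinking, short end rising; it turns stiffly, has no spring and stays at the angle where it is left.
- cover3 (a joint): Tilt of slot cover 3 (rad): 0 closed and flush, grows as its catch end is pushed down into the slot, stop at 0.9. At 0.55 the catch end (120 mm from the pins) hangs 63 mm below the rack's top.
- cover4_press (a point): Point on the top face of slot cover 4 (at rack y -93 mm), on its centre line, 25 mm from its catch end; moves with the cover. Like cover 1. Pressing nearer the pins (95 mm from this point) tilts it as far with less depth but more force.
- cover4 (a joint): Tilt of slot cover 4 (rad): 0 closed and flush, grows as its catch end is pushed down into the slot, stop at 0.9. At 0.55 the catch end (120 mm from the pins) hangs 63 mm below the rack's top.
- drive_casing: Silver hard drive casing, 147 x 101 x 26 mm, lying flat, loose. Origin: centre of its underside. Leave alone.
- mouse_shell: White plastic mouse shell, 106 x 60 x 34 mm, loose. Origin: centre of its underside. Leave alone.
- armature: Copper-wound motor armature, 40 mm diameter, lying on its side with a 130 mm shaft, loose. Origin: on the bench under the middle of its core. Leave alone.
- speaker_magnet: Dull grey round speaker magnet, 72 mm diameter, 19 mm high, loose. Origin: centre of its underside. Leave alone.

How it is judged:
By the outcome, as a careful person would: the job done as asked, in the order asked, and still so for the second after the job is handed in, with the robot touching nothing.
It also fails if it takes over 48 s, if anything falls off the work surface, if the arm or the gripper's body presses on something with over 40 N, if the wrist force passes 120 N, or if a joint passes its speed limit or range.

## Working session

There is one attempt and no reset: what is moved stays moved. The work goes in short steps, Python scripts to look and compute and a shell command to move; the robot and the scene stay as the last step left them, time stands still between calls to the robot, and variables do not carry over. Pictures are saved under pics/ and viewed, and the job is handed in when it is done.

```bash
ls; mkdir -p pics; python3 - <<'E'
from rig import *
import cv2
o=get_obs();print({k:o[k] for k in o})
print(tcp_to_grasp)
for n in ("scene","top"):
    c=camera(n);cv2.imwrite(f"pics/{n}0.png",c["image"])
    for t in ("rack","cover1_press","cover2_press","cover3_press","cover4_press"):
        r=place_of(t,n);print(n,t,[(x["position"],round(x["confidence"],2)) for x in r[:5]])
E
```

```text
pics
{'time': 0.0, 'joint_positions': array([-6.50888435e+01,  1.83515274e+01,  8.97086114e+01, -2.28624432e-04,
        7.20423861e+01, -1.14608757e+00]), 'qd': array([-0.01721552, -0.00277414, -0.02148374,  0.02472399, -0.09741006,
       -0.04772909]), 'joint_efforts': array([-1.22617672e-03, -4.12464094e+01, -2.31970221e+01,  7.25454488e-02,
        4.58428706e-02, -1.29354348e-04]), 'eef_pos': array([ 252.41914889, -516.21354162,  291.40634757]), 'eef_rot': array([-1.79897491e+02, -1.83335099e-03,  2.60573131e+01]), 'contact_force': array([ 0.17725131, -0.69359048,  0.09429458]), 'moment': array([-0.02956753, -0.006823  , -0.0151443 ]), 'gripper_width': 91.09258729524691}
59.5
scene rack [([224.4, 351.1], 0.97), ([303.7, 406.0], 0.66)]
scene cover1_press [([196.4, 396.5], 0.72)]
scene cover2_press [([182.5, 378.7], 0.75)]
scene cover3_press [([167.3, 358.1], 0.91)]
scene cover4_press [([159.8, 348.1], 0.8)]
top rack [([213.1, 277.6], 0.96)]
top cover1_press [([204.2, 237.5], 0.72)]
top cover2_press [([212.3, 257.5], 0.84)]
top cover3_press [([222.8, 279.9], 0.87)]
top cover4_press [([228.8, 299.0], 0.88), ([220.9, 279.2], 0.74)]
```

View pics/scene0.png

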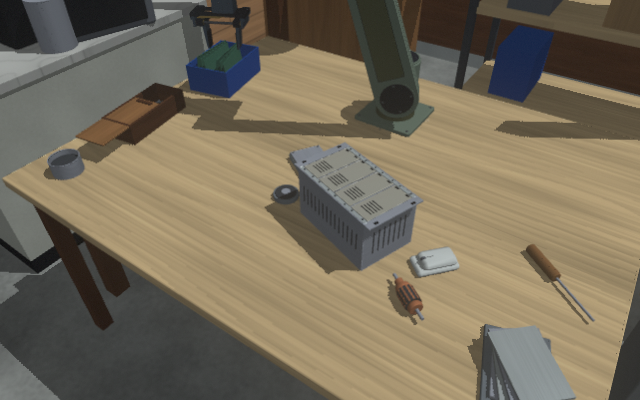

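View pics/top0.png

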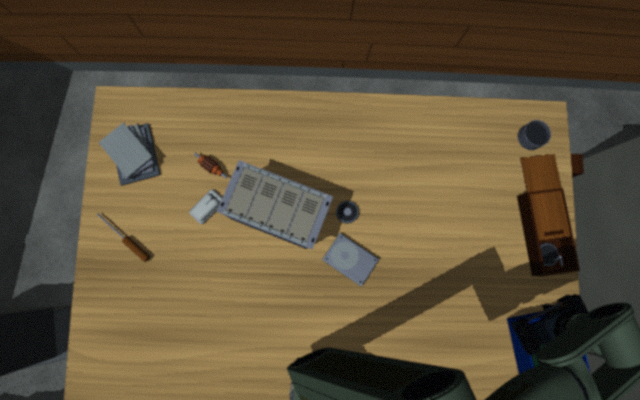

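```bash
cat > h.py <<'E'
import numpy as np, cv2
def ray(c,rc,z):
    p=cv2.undistortPoints(np.array([[[rc[1],rc[0]]]],float),np.array(c["mtx"]),np.array(c["dist"])).ravel()
    R=cv2.Rodrigues(np.array(c["rvec"],float))[0];t=np.array(c["tvec"],float).ravel()
    o=-R.T@t; d=R.T@np.array([p[0],p[1],1.]); s=(z-o[2])/d[2]
    return o+s*d
E
python3 - <<'E'
from rig import *; from h import *
np.set_printoptions(precision=1,suppress=True)
for n in ("scene","top"):
    c=camera(n)
    for i in range(1,5):
        r=place_of(f"cover{i}_press",n)
        for x in r[:2]: print(n,i,ray(c,x["position"],150)[:2],round(x["confidence"],2))
    for t,z in (("rack",0),("drive_casing",0),("mouse_shell",0),("armature",0),("speaker_magnet",0)):
        for x in place_of(t,n)[:2]:print(n,t,ray(c,x["position"],z)[:2],round(x["confidence"],2))
    # points cloud of top at z=150
    d=c["depth"];v,u=np.nonzero(d>0)
    p=cv2.undistortPoints(np.stack([u,v],1).astype(float)[:,None],np.array(c["mtx"]),np.array(c["dist"]))[:,0]
    R=cv2.Rodrigues(np.array(c["rvec"],float))[0];t=np.array(c["tvec"],float).ravel()
    z=d[v,u]; P=(np.c_[p,np.ones(len(p))]*z[:,None]-t)@R
    m=(abs(P[:,2]-150)<8)&(P[:,0]>250)
    Q=P[m]; lab=np.zeros(d.shape,np.uint8); lab[v[m],u[m]]=1
    k,l,s,_=cv2.connectedComponentsWithStats(lab); b=1+np.argmax(s[1:,4])
    q=Q[l[v[m],u[m]]==b]
    print(n,len(q),cv2.minAreaRect(q[:,:2].astype(np.float32)),np.median(q[:,2]))
E
```

```text
scene 1 [542.1 272.6] 0.77
scene 2 [517.1 223.1] 0.74
scene 3 [501.5 152. ] 0.93
scene 4 [479.4  99.8] 0.79
scene rack [556. 168.] 0.64
scene drive_casing [392.9 -57.7] 0.81
scene mouse_shell [549.3 391.5] 0.58
scene armature [691.8 386.8] 0.9
scene armature [392.6 -52.8] 0.69
scene speaker_magnet [547.9 -47.8] 0.76
scene 5465 ((547.2666015625, 168.85098266601562), (294.62615966796875, 165.72947692871094), 69.5623779296875) 151.72274572255944
top 1 [541.9 273.5] 0.95
top 1 [532.9 207.9] 0.57
top 2 [521.7 214.4] 0.96
top 3 [506.3 158.5] 0.59
top 4 [486.6  90.7] 0.77
top rack [544.4 163.1] 0.57
top drive_casing [408.2 -62. ] 0.62
top mouse_shell [559.8 398. ] 0.69
top mouse_shell [548.7 -52.2] 0.26
top armature [693.1 397.5] 0.66
top armature [554.2 235. ] 0.16
top speaker_magnet [551.1 -47.1] 0.86
top 5705 ((553.3345336914062, 168.42771911621094), (290.0789489746094, 161.0419921875), 70.09832000732422) 151.09461735269338
```

The scene picture shows the rack around (row 195, col 355) with covers up. The top picture shows it at about (205, 277), with its catch windows (near the robot) along its lower edge. The mouse lies at its left, and the magnet and drive at its right. Both cameras put the rack at about (550, 168) with yaw near -20°.

```bash
cat >> h.py <<'E'
from scipy.spatial.transform import Rotation as Ro
def Rt(o): return Ro.from_euler('xyz',o["eef_rot"],degrees=True).as_matrix()
def shift(o,target):
    return Rt(o).T@(np.array(target,float)-o["eef_pos"])
E
python3 - <<'E'
from rig import *; from h import *
np.set_printoptions(precision=1,suppress=True)
o=get_obs()
c=camera("wrist");print(c["T_tool_cam"],c["mtx"])
print(shift(o,[500,150,320]), shift(o,[480,95,310]))
E
```

```text
[[ -0.   -1.   -0.3  81.6]
 [  1.   -0.    0.   -0.7]
 [ -0.   -0.3   1.  -91.8]
 [  0.    0.    0.    1. ]] [[333.3   0.  321.4]
 [  0.  333.3 202.4]
 [  0.    0.    1. ]]
[ 515.1 -490.1  -27.8] [ 473.  -449.5  -17.8]
```

```bash
python3 -m jog '[[[35,-33,-10],8,-1],[[70,-66,-20],16,-1],[[105,-99,-28],24,-1],[[140,-133,-28],32,-1],[[175,-166,-28],40,-1],[[210,-199,-28],46,-1],[[243,-230,-28],46,-1],[[277,-263,-28],46,-1]]'
python3 - <<'E'
from rig import *; from h import *
np.set_printoptions(precision=1,suppress=True)
o=get_obs()
print(o["time"],o["joint_positions"],o["contact_force"],o["gripper_width"],o["eef_pos"],o["eef_rot"],shift(o,[480,95,320]))
E
```

```text
time: 2.45
eef_pos: [386.2, -156.7, 320.6]
eef_rot: [-180.0, -0.1, -20.0]
contact_force: [1.7, -0.3, 0.5]
gripper_width: 29.9
2.45 [-23.7   2.7 105.4   0.   71.8  86.3] [ 1.7 -0.3  0.5] 29.926369554969604 [ 386.2 -156.7  320.6] [-180.    -0.1  -20. ] [   2.3 -268.6    0.6]
```

```bash
python3 -m jog '[[[0,-45,0],0,-1],[[0,-90,0],0,-1],[[1,-135,0],0,-1],[[1,-180,0],0,-1],[[2,-225,0],0,-1],[[2,-269,0],0,-1],[[2,-269,0],0,-1],[[2,-269,0],0,-1]]'
python3 - <<'E'
from rig import *; from h import *
np.set_printoptions(precision=1,suppress=True)
o=get_obs()
c=camera("wrist");cv2.imwrite("pics/w1.png",c["image"])
T=np.array(c["T_tool_cam"]);R=Rt(o)
print(o["time"],o["contact_force"],o["gripper_width"],o["eef_pos"],o["eef_rot"])
def hit(rc,z):
    p=cv2.undistortPoints(np.array([[[rc[1],rc[0]]]],float),np.array(c["mtx"]),np.array(c["dist"])).ravel()
    d=R@T[:3,:3]@np.array([p[0],p[1],1.]);o0=o["eef_pos"]+R@T[:3,3]
    return o0+(z-o0[2])/d[2]*d
for i in range(1,5):
    for x in place_of(f"cover{i}_press","wrist")[:2]: print(i,x["position"],hit(x["position"],150)[:2],round(x["confidence"],2))
d=c["depth"];v,u=np.nonzero(d>0)
p=cv2.undistortPoints(np.stack([u,v],1).astype(float)[:,None],np.array(c["mtx"]),np.array(c["dist"]))[:,0]
P=(np.c_[p,np.ones(len(p))]*d[v,u][:,None])@T[:3,:3].T+T[:3,3]
P=P@R.T+o["eef_pos"]
m=abs(P[:,2]-150)<10
print(np.median(P[m,2]),m.sum()); np.save("P.npy",P); np.save("uv.npy",np.c_[u,v])
E
```

```text
time: 3.25
eef_pos: [479.4, 94.1, 319.9]
eef_rot: [179.9, 0.0, -19.8]
contact_force: [-0.0, 0.4, 0.5]
gripper_width: 0.7
3.25 [-0.   0.4  0.5] 0.7136819536979815 [479.4  94.1 319.9] [179.9   0.  -19.8]
1 [204.1, 97.8] [542.5 266.8] 0.69
2 [207.8, 168.6] [519.5 212.7] 0.91
2 [68.9, 413.9] [554.2  -6.4] 0.36
3 [204.0, 245.1] [501.  151.8] 0.79
4 [206.9, 319.7] [477.7  95. ] 0.59
148.96573164579172 71836
```

View pics/w1.png

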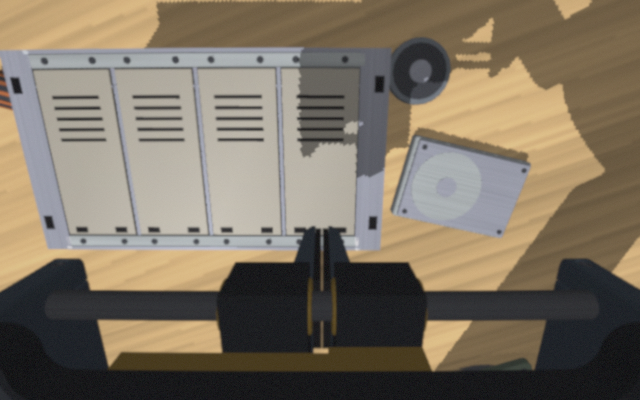

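The wrist view shows four covers, with their catch windows along row 231. Cover 4 is centred on column 320, right under the closed fingers, and the press points agree with the other cameras. Next I press down on cover 4.

```bash
python3 -m jog '[[[0,0,40],0,-1],[[0,0,75],0,-1],[[0,0,86],0,-1],[[0,0,86],0,-1],[[0,0,86],0,-1]]'
```

```text
time: 4.0
eef_pos: [480.4, 93.3, 235.6]
eef_rot: [-179.9, -0.1, -20.0]
contact_force: [0.4, 1.2, 0.1]
gripper_width: 0.7
```

```bash
python3 -m jog '[[[0,0,2],0,-1],[[0,0,4],0,-1],[[0,0,4],0,-1]]'
```

```text
time: 4.3
eef_pos: [479.7, 93.6, 230.7]
eef_rot: [-180.0, -0.1, -19.9]
contact_force: [0.3, 0.1, -0.3]
gripper_width: 0.4
```

```bash
python3 -m jog '[[[0,0,1],0,-1],[[0,0,2],0,-1],[[0,0,2],0,-1]]'
```

```text
time: 4.6
eef_pos: [479.6, 93.6, 228.3]
eef_rot: [-180.0, -0.0, -19.9]
contact_force: [-0.1, 0.4, 0.3]
gripper_width: 0.5
```

```bash
python3 -m jog '[[[0,0,1],0,-1],[[0,0,2],0,-1],[[0,0,2],0,-1]]'
```

```text
time: 4.9
eef_pos: [479.6, 93.6, 226.3]
eef_rot: [-180.0, -0.0, -19.9]
contact_force: [-0.4, -0.5, 2.2]
gripper_width: 0.7
```

```bash
python3 -m jog '[[[0,0,1],0,-1],[[0,0,2],0,-1],[[0,0,2],0,-1]]'
```

```text
time: 5.2
eef_pos: [479.7, 93.6, 224.2]
eef_rot: [-180.0, -0.0, -19.9]
contact_force: [0.6, -0.4, 1.5]
gripper_width: 0.1
```

```bash
python3 -m jog '[[[0,0,1],0,-1],[[0,0,2],0,-1],[[0,0,2],0,-1]]'
```

```text
time: 5.5
eef_pos: [479.7, 93.6, 222.2]
eef_rot: [-180.0, -0.0, -19.9]
contact_force: [-0.0, -0.1, 2.0]
gripper_width: 0.4
```

```bash
python3 -m jog '[[[0,0,1],0,-1],[[0,0,2],0,-1],[[0,0,2],0,-1]]'
```

```text
time: 5.8
eef_pos: [479.7, 93.6, 220.2]
eef_rot: [-180.0, -0.0, -19.9]
contact_force: [2.0, -0.0, 1.6]
gripper_width: 0.2
```

```bash
cat > look.py <<'E'
import sys
from rig import *; from h import *
np.set_printoptions(precision=1,suppress=True)
o=get_obs();c=camera("wrist");cv2.imwrite(f"pics/{sys.argv[1]}.png",c["image"])
T=np.array(c["T_tool_cam"]);R=Rt(o)
d=c["depth"];v,u=np.nonzero(d>0)
p=cv2.undistortPoints(np.stack([u,v],1).astype(float)[:,None],np.array(c["mtx"]),np.array(c["dist"]))[:,0]
P=(np.c_[p,np.ones(len(p))]*d[v,u][:,None])@T[:3,:3].T+T[:3,3]
P=P@R.T+o["eef_pos"]
# rack frame
a=np.radians(-20.2);X=np.array([np.cos(a),np.sin(a)]);Y=np.array([-X[1],X[0]])
p4=np.array([478.5,94.7]); 
rx=(P[:,:2]-p4)@X-41; ry=(P[:,:2]-p4)@Y-93
for i,y in enumerate((93,31,-31,-93)):
    print("cover",i+1,[(x,round(float(np.median(P[m,2])),1),int(m.sum())) for x in range(-64,66,12) if (m:=(abs(rx-x)<4)&(abs(ry-y)<22)&(P[:,2]<190)&(P[:,2]>20)).sum()>10])
E
python3 look.py w2
```

```text
cover 1 [(-52, 148.7, 257), (-40, 148.8, 275), (-28, 148.6, 196), (-16, 148.8, 118), (-4, 148.6, 35)]
cover 2 [(-52, 148.9, 605), (-40, 148.8, 826), (-28, 148.9, 1098), (-16, 148.9, 1191), (-4, 148.9, 1250), (8, 148.9, 1328), (20, 149.0, 1407), (32, 149.0, 1493), (44, 149.0, 1621), (56, 148.9, 1701)]
cover 3 [(-52, 149.1, 723), (-40, 149.1, 1017), (-28, 149.1, 1145), (-16, 149.1, 1223), (-4, 149.1, 1303), (8, 149.1, 1387), (20, 149.1, 1447), (32, 149.1, 1551), (44, 149.2, 1651), (56, 149.1, 1725)]
cover 4 [(-64, 136.9, 18), (-52, 137.9, 22), (-40, 139.3, 347), (-28, 141.7, 1155), (-16, 141.9, 1099), (-4, 143.1, 1192), (8, 144.4, 1287), (20, 145.8, 1412), (32, 147.1, 1545), (44, 148.4, 1641), (56, 149.5, 1802)]
```

View pics/w2.png

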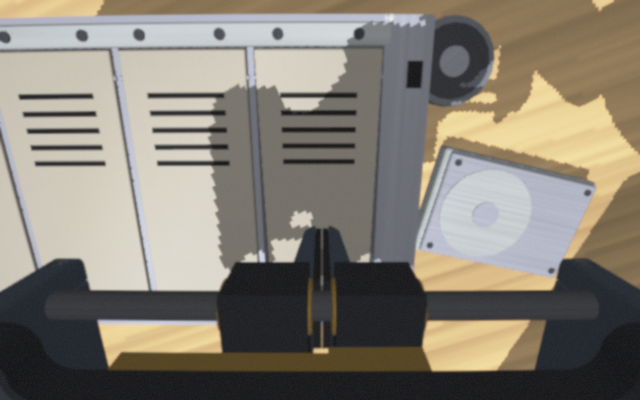

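Cover 4 rocks: its depth profile slopes from 149.5 mm at the pivot end to 137 mm at the catch end, with only about 2 N of force. The other three still read flat at 149. The finger is centred in slot 4, around column 320. I now push it down in stages.

```bash
python3 -m jog '[[[1,0,4],0,-1],[[1,0,8],0,-1],[[2,0,12],0,-1],[[2,0,16],0,-1],[[3,0,20],0,-1],[[3,0,24],0,-1],[[3,0,24],0,-1]]'
```

```text
time: 6.55
eef_pos: [481.8, 92.5, 195.4]
eef_rot: [179.9, 0.1, -19.9]
contact_force: [-0.3, -0.3, 0.6]
gripper_width: 0.2
```

```bash
python3 -m jog '[[[1,0,4],0,-1],[[1,0,8],0,-1],[[1,0,12],0,-1],[[2,0,16],0,-1],[[2,0,16],0,-1]]'
```

```text
time: 7.05
eef_pos: [483.9, 91.8, 179.5]
eef_rot: [180.0, 0.1, -20.0]
contact_force: [-0.6, 0.4, 1.3]
gripper_width: 0.4
```

```bash
python3 -m jog '[[[0,0,4],0,-1],[[0,0,8],0,-1],[[0,0,12],0,-1],[[0,0,13],0,-1],[[0,0,13],0,-1]]'; python3 look.py w3
```

```text
time: 7.55
eef_pos: [483.9, 91.8, 166.9]
eef_rot: [180.0, 0.1, -19.9]
contact_force: [1.2, 0.4, 1.8]
gripper_width: 0.3
cover 1 []
cover 2 [(-16, 148.9, 462), (-4, 148.9, 757), (8, 148.9, 631), (20, 148.9, 466), (32, 148.9, 278), (44, 148.7, 64)]
cover 3 [(-52, 148.9, 421), (-40, 149.1, 1995), (-28, 174.4, 812), (-16, 149.4, 3234), (-4, 180.4, 7115), (8, 149.1, 2674), (20, 149.2, 2920), (32, 149.1, 3181), (44, 149.1, 3539), (56, 149.1, 3878)]
cover 4 [(-52, 143.4, 121), (-40, 143.3, 275), (-28, 81.0, 390), (-16, 112.7, 2504), (-4, 188.5, 3743), (8, 111.2, 1261), (20, 121.5, 1668), (32, 131.8, 2261), (44, 142.1, 3129), (56, 152.4, 4573)]
```

View pics/w3.png

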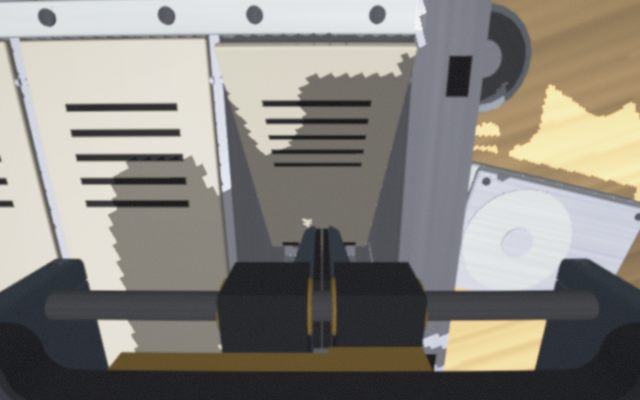

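The cover tilts 41.2 mm over 48 mm, about 0.71 rad, so its catch end hangs about 78 mm down. I withdraw straight up.

```bash
python3 -m jog '[[[0,0,-8],0,-1],[[0,0,-25],0,-1],[[0,0,-55],0,-1],[[0,0,-95],0,-1],[[0,0,-135],0,-1],[[0,0,-160],0,-1],[[0,0,-160],0,-1],[[0,0,-160],0,-1]]'; python3 look.py w4
```

```text
time: 8.4
eef_pos: [483.9, 91.8, 327.5]
eef_rot: [-180.0, -0.0, -19.9]
contact_force: [-0.2, -0.0, -1.0]
gripper_width: 0.5
cover 1 [(-64, 148.9, 387), (-52, 148.8, 436), (-40, 148.7, 448), (-28, 148.8, 459), (-16, 148.7, 501), (-4, 148.7, 511), (8, 148.7, 513), (20, 148.9, 543), (32, 148.8, 538), (44, 148.8, 592), (56, 148.8, 610)]
cover 2 [(-64, 149.0, 369), (-52, 148.9, 429), (-40, 149.0, 462), (-28, 149.0, 475), (-16, 148.9, 491), (-4, 148.9, 523), (8, 148.9, 518), (20, 148.9, 546), (32, 148.9, 548), (44, 149.0, 610), (56, 149.0, 616)]
cover 3 [(-64, 149.2, 368), (-52, 149.1, 442), (-40, 149.1, 468), (-28, 149.1, 473), (-16, 149.1, 480), (-4, 149.1, 525), (8, 149.1, 518), (20, 149.1, 572), (32, 149.2, 552), (44, 149.2, 616), (56, 149.1, 624)]
cover 4 [(-64, 143.6, 39), (-40, 71.8, 83), (-28, 79.8, 250), (-16, 90.1, 300), (-4, 100.7, 344), (8, 110.8, 380), (20, 121.3, 448), (32, 131.6, 516), (44, 141.9, 575), (56, 152.1, 687)]
```

View pics/w4.png

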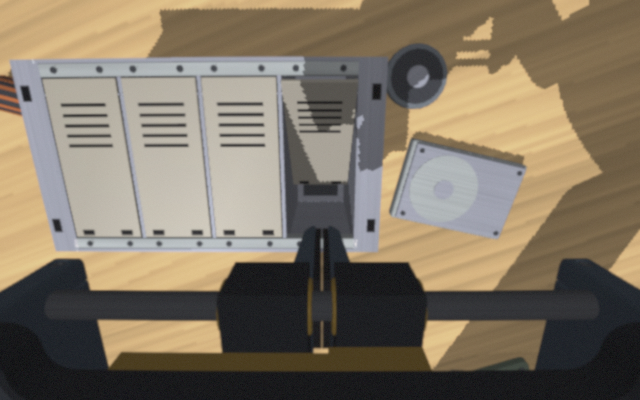

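The picture shows slot 4 open at cols 285–355, rows 180–235, with its cover hanging inside. Covers 1–3 are flat, and the magnet (417, 76) and drive (458, 188) haven't moved. The fingertips are about 100 mm above the rack and the force is about zero.

```bash
python3 -c "
from rig import sign_off; print(sign_off())"
```

```text
the job is handed in; nothing more can be done
None
```

Cover 4 (rack y -93 mm) has the snapped catch. I pushed it down into the rack, drew the hand clear and handed the job in at about 8.4 s of the 48 s.

- **Finding it:** I pressed cover 4 first with closed fingertips. It sank about 8 mm at a steady 2 N or so. The wrist depth image showed it sloping while covers 1–3 stayed flat, so I never pressed the other three.
- **Pushing it down:** I pushed in stages, with the measured force at the end of each stage never above about 2 N. I then withdrew straight up.
- **Last checks:**
  - Cover 4 stays at about 0.71 rad, so its catch end hangs about 78 mm below the top and the slot stands open.
  - Covers 1–3 are flat at about 149 mm.
  - The hard drive casing and speaker magnet look unmoved in the last picture. The mouse shell was out of view and the armature barely in it, so I did not re-check those two. The arm never came near them.
  - The fingertips are about 100 mm above the rack, with about 1 N on the force reading, which is sensor noise.

No check failed. The cameras' estimates of the press points differed by up to about 10 mm. The wrist view settled them, and the fingers were centred in the slot.

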